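Index the welding positioner and jack its cradle level

ROBOT

A 7-joint arm with a two-finger parallel gripper is mounted at the origin on a cart in front of the work surface, level with it; the furniture and walls round the work are solid. World frame = base frame: x ahead of the robot, y to its left, z up, the work surface at z = 0. Lengths are in m, angles in rad, forces in N, time in s.
With the tool pointing down it reaches from about 0.35 to 0.775 m from the base axis. Payload 3.1 kg.
Tool frame: the origin (TCP) lies at the very end of the fingers, on their centre line; the grasp point (between the pads) lies 19 mm behind it; z points along the fingers, y is the line along which they close (so a half turn about z gives the same grasp; the last joint's range is limited). The gripper opens to 85 mm and grips with 20 to 120 N. Pads are 22 mm wide; open, the fingers measure 114 mm over their backs; the gripper's body (76 mm by 85 mm) begins 54 mm behind the grasp point. The pads swing forward as they close: fully open they stand 13 mm farther back than shut.
Start: joints at [-1.368, 0.311, 0.014, 1.512, -0.004, 1.319, -0.027], TCP at [0.133, 0.534, 0.231] pointing down, gripper open.
Joint ranges: [-2.7, 2.7], [-0.3, 1.91], [-1.27, 1.3], [0.12, 2.57], [-1.44, 4.58], [0.2, 2.03], [-3.05, 3.05]. Speed limits (rad/s): [2.79, 2.79, 3.14, 3.14, 3.14, 3.14, 3.14].

INTERFACE

Orientations are given as a rotation vector (axis times angle).
In Python, from cell import robot gives the robot as it stands.
- The arm moves only by the tool jog_arm, never from a script. Its argument "commands" is a list of rows, each a list of 5 numbers: the opening, from 0 (shut) to 1 (fully open), then the shift along the tool's x, y, z in m, then the turn about the tool's z in rad. A call has 1 to 5 rows; each row is the pose to reach, as a shift and turn from the pose commanded when the call began, along the tool's axes at that moment; what a row does not reach only later rows make up. A row lasts 1/8 s, in which the tool goes at most 62.5 mm and 10.7 degrees, less where a joint would pass 70% of its speed; a pose out of reach is approached as far as the arm can. A call with a gripper value outside its range is refused whole. The fingers move at their own pace and stop on an object; the grip force is fixed at half the most. Time passes only in rows, so rows that repeat a pose let the fingers close. It gives the time, the measured TCP pose, the force, the opening and the grip force at its end, in the units of the state.
- robot.get_state(): the state, without advancing time (a new reading comes with each control period).
- robot.read_camera(name): name is "scene" or "top" or "wrist"; returns the picture (384x512x3 uint8, red, green, blue); there is no depth.
- robot.camera_params(name): a dict with "fx", "fy", "cx", "cy" (pixels), "rvec" (rotation vector, rad) and "tvec" (3), from world to camera coordinates, as OpenCV has them. Camera axes: x right, y down, z forward; pixel columns grow to the right and rows downward; lengths in m; the calibration is good to about 2 mm. A picture is of the moment at which its call begins: read the wrist's pose just before it. camera_params takes no time and is no camera call; for the wrist camera it gives the pose at the moment of the call.
- robot.sign_off(): hands the job in; it is judged then, once.
The state is a dict: "time": time; "joints": joint angles; "dq": joint speeds; "joint_torque": joint torques, N m; "eef_pos": TCP position; "tool_rot": TCP orientation; "wrist_force": force on the tool from outside, world axes, zero at the start; "ft_torque": the same for the moment, N m; "finger_gap": finger opening in m; "finger_force": force on a finger pad.
Only numpy, scipy, OpenCV 4.12 (cv2) and the standard library are available. Lean on these libraries where they do the work, as an engineer would, in place of code of your own. Each camera call takes 0.05 s, during which the arm holds its last target. There are 200 camera calls.

TASK

Bring the flanged tube level for tacking: turn the welding positioner by its upright grip, counter-clockwise seen from above, until it drops into its detent; then stand the jack on the table so that its saddle cup is squarely under the lift pad at the free end of the cradle, and press the pump handle all the way down so that the jack raises the cradle. The jack sinks as soon as its handle is let go, so finish while still holding the handle fully down, touching nothing of the positioner, and leave the parts dish, the gauge and the U-shaped bracket where they lie.

Things in the scene. Friction and masses are not known exactly. Their poses are not given: they have to be found in the camera images.
- positioner: welding positioner, fixed to the table: dark round cast base 156 mm across, carrying a steel turntable disc (150 mm across, top face at height 48 mm) with a tilting cradle on it. Origin: on the disc's vertical axis, at table height; z up; x is the horizontal direction in which the cradle points once the turntable is in its detent
- turntable (a joint): turntable angle (rad), growing counter-clockwise seen from above; starts between -1.05 and -0.70, detent at 0. A sprung roller climbs a small land on the rim from about -0.23 to -0.12 (about 5 N at the grip, 1 N before it), then drops into the seat; let go within 0.08 of it the disc centres itself. Pushed 0.12 too far it leaves the seat on the other side
- turn_grip (a point): middle of the upright round steel grip on the turntable's spoke: 16 mm in diameter from height 54 to 94 mm, with a 19 mm head up to 108 mm; this point is at height 80 mm, 110 mm from the turntable's axis, and goes round with it; in the detent it stands on the positioner's -y side
- lift_pad (a point): centre of the underside of the lift pad: a steel boss 20 mm across, 11 mm long, under the rounded tongue at the cradle's free end; a 16 mm bolt head on top marks the spot (90 mm high at first). It is 153 mm from the turntable's axis; the 36 mm wide tongue goes on 27 mm beyond it. Underside about 65 mm high with the cradle at rest, 85 mm when level. Tube and flange further in: up to 165 mm
- cradle (a joint): upward tilt of the cradle (rad): 0 resting on its stop (sloping down 5.6 degrees outwards), about 0.098 when level. It turns freely about a pin and weighs on the lift pad with about 5 N
- jack: loose lever jack, 0.8 to 1.1 kg: base plate 210 x 62 x 8 mm (x = -32 to 178), guide block with saddle at the front, two side plates (outer faces 40 mm apart, x = 28 to 146, top 52 mm high), pump handle at the tail. Origin: under the saddle's centre, on the base's underside (table height when standing); z up; x points to the tail. Can be gripped from above across the side plates at x = 60 to 95
- saddle (a point): centre of the floor of the jack's saddle cup, on the jack's axis, 50 mm above the jack's underside when down; the floor is 38 mm across inside a rim 3 mm high and 47 mm across. It rises straight up by 35 mm as the handle goes fully down
- handle_grip (a point): point on top of the pump handle's 20 mm thick rubber grip, 115 mm from the handle's pivot pin, 25 mm from its end. The pin is at x = 128 mm, height 40 mm in the jack's frame; the handle lies in the jack's x-z plane
- jack_handle (a joint): angle of the pump handle (rad): 0 up (as found, sloping 40 degrees up to the tail, grip at about 120 mm height), 0.65 fully down on its stop (nearly level, top of the grip at about 55 mm). Pressing it down takes about 3 N free and 6 N under load; a spring and the load bring it back up when let go
- dish: bystander: round steel dish with weld nuts, 95 mm across, 28 mm high; origin under its centre
- gauge: bystander: flat steel snap gauge, 36 x 110 x 8 mm; origin under its centre
- u_bracket: bystander: stamped U bracket, 26 x 36 x 22 mm; origin under its centre

How it is judged:
By the outcome, as a careful person would: the job done as asked, in the order asked, and still so for the second after the job is handed in, while the arm keeps its last pose, push and grip.
It also fails if it takes over 64 s, if anything falls off the work surface, if the arm or the gripper's body presses on something with over 40 N, if the wrist force passes 120 N, or if a joint passes its speed limit or range.

## Working session

There is one attempt and no reset: what is moved stays moved. The work goes in short steps, Python scripts to look and compute and a tool call to move; the robot and the scene stay as the last step left them, time stands still between calls to the robot, and variables do not carry over. Pictures are saved under pics/ and viewed, at most 10 in all, crops included, and the job is handed in when it is done.

Besides the shell and the picture viewer there is one more tool, called after "Call:" in YAML: its name, and indented under it one key for each argument. jog_arm: Moves the arm, as the interface text tells. Its arguments: {"type":"object","properties":{"commands":{"type":"array"}},"required":["commands"]}

```bash
mkdir -p pics; ls
python3 - <<'E'
from cell import robot
import cv2,numpy as np
s=robot.get_state();print({k:np.round(v,3).tolist() for k,v in s.items()})
for n in("top","scene"):
    im=robot.read_camera(n);p=robot.camera_params(n)
    print(n,{k:np.round(v,4).tolist() for k,v in p.items()})
    cv2.imwrite(f"pics/{n}0.png",cv2.resize(im[:,:,::-1],(800,600),interpolation=cv2.INTER_CUBIC))
E
```

```text
pics
{'time': 0.0, 'joints': [-1.368, 0.312, 0.014, 1.513, -0.004, 1.319, -0.027], 'dq': [0.001, 0.002, 0.001, -0.0, -0.0, 0.001, -0.002], 'joint_torque': [0.0, -37.993, 0.146, -23.059, 0.012, 0.014, -0.0], 'eef_pos': [0.133, 0.533, 0.23], 'tool_rot': [-0.383, -3.118, 0.004], 'wrist_force': [1.425, -1.139, 0.045], 'ft_torque': [-0.006, 0.02, 0.016], 'finger_force': 0.0, 'finger_gap': 0.086}
top {'fx': 470.2664, 'fy': 470.2664, 'cx': 251.1565, 'cy': 186.1165, 'rvec': [2.3446, -1.8164, 0.1907], 'tvec': [-0.1403, 0.5064, 1.2999]}
scene {'fx': 464.0552, 'fy': 464.0552, 'cx': 258.8478, 'cy': 197.1149, 'rvec': [2.1646, -0.4628, 0.2454], 'tvec': [-0.4802, 0.1851, 1.2668]}
```

View pics/top0.png

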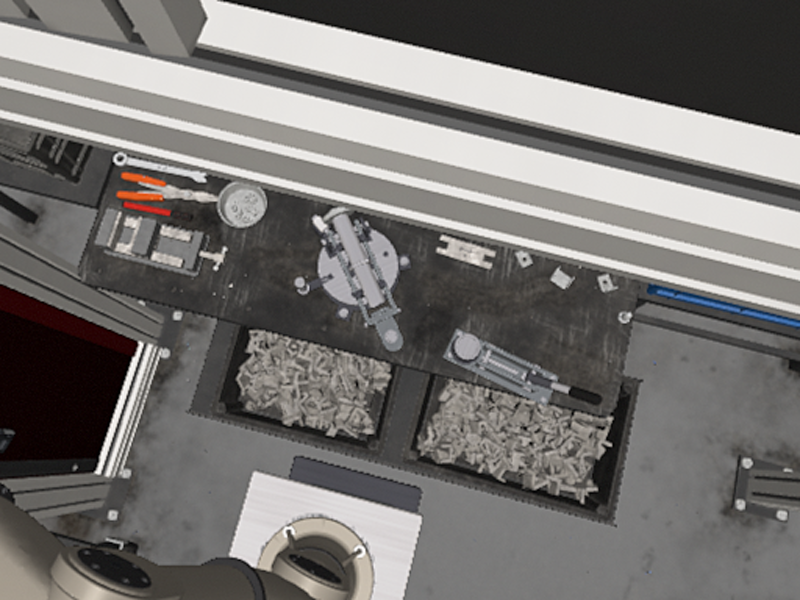

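View pics/scene0.png

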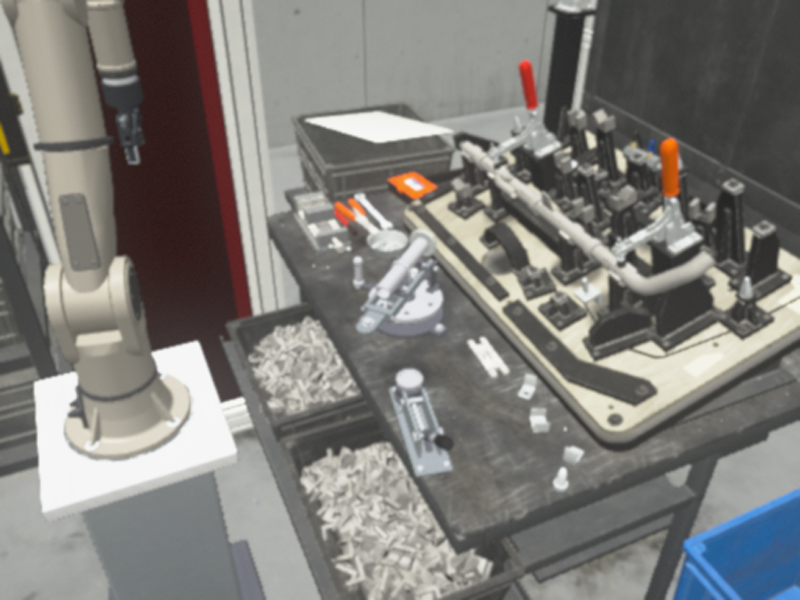

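The top view shows the disc centre at about (358,268), the bolt head (392,338), the grip head (301,284), the saddle (466,346), the handle end (600,398), the dish (243,204) and the gauge (466,250). The scene view agrees with this layout.

```bash
cat > h.py <<'E'
from cell import robot
import cv2,numpy as np
from scipy.spatial.transform import Rotation as R
def back(p,uv,z,sc=1.5625):
    "pixel (in an 800x600 view) -> world point at height z"
    K=np.array([[p['fx'],0,p['cx']],[0,p['fy'],p['cy']],[0,0,1]])
    M=R.from_rotvec(p['rvec']).as_matrix();c=-M.T@p['tvec']
    d=M.T@np.linalg.solve(K,[(uv[0]+.5)/sc-.5,(uv[1]+.5)/sc-.5,1])
    return c+d*(z-c[2])/d[2]
def proj(p,P,sc=1.5625):
    K=np.array([[p['fx'],0,p['cx']],[0,p['fy'],p['cy']],[0,0,1]])
    q=cv2.projectPoints(np.atleast_2d(P).astype(float),np.array(p['rvec']),np.array(p['tvec']),K,None)[0][:,0]
    return (q+.5)*sc-.5
def tool(d):
    "world vector -> current tool axes"
    return R.from_rotvec(robot.get_state()['tool_rot']).inv().apply(d)
E
python3 - <<'E'
from h import *
np.set_printoptions(precision=4,suppress=True)
p=robot.camera_params("top")
for n,uv,z in [("disc",(358,268),.048),("bolt",(392,338),.09),("grip",(301,284),.108),("saddle",(466,346),.053),("jfrontL",(456,329),.008),("jfrontR",(446,359),.008),("tailR",(546,403),.008),("handle end",(601,399),.13),("dish",(243,204),.028),("gauge",(466,250),.008),("br1",(524,258),.02),("br2",(562,278),.02),("br3",(606,283),.02),
 ("tblFL",(80,275),0),("tblFR",(605,413),0),("tblBR",(640,285),0),("tblBL",(112,150),0)]:
    print(n,back(p,uv,z))
E
```

```text
disc [0.5531 0.0647 0.048 ]
bolt [ 0.4355 -0.0314  0.09  ]
grip [0.4861 0.1481 0.108 ]
saddle [ 0.4601 -0.1635  0.053 ]
jfrontL [ 0.494  -0.1405  0.008 ]
jfrontR [ 0.4342 -0.1356  0.008 ]
tailR [ 0.4011 -0.3334  0.008 ]
handle end [ 0.4172 -0.3993  0.13  ]
dish [0.6251 0.3147 0.028 ]
gauge [ 0.6488 -0.1233  0.008 ]
br1 [ 0.6575 -0.2337  0.02  ]
br2 [ 0.6372 -0.3118  0.02  ]
br3 [ 0.6484 -0.3944  0.02  ]
tblFL [0.4169 0.5857 0.    ]
tblFR [ 0.4113 -0.4442  0.    ]
tblBR [ 0.6667 -0.4628  0.    ]
tblBL [0.6762 0.6103 0.    ]
```

Call:
jog_arm:
  commands:
    - [1, -0.435, -0.288, 0, 0.646]
    - [1, -0.435, -0.288, 0, 0.646]
    - [1, -0.435, -0.288, 0, 0.646]
    - [1, -0.435, -0.288, 0, 0.646]
    - [1, -0.435, -0.288, 0, 0.646]

```text
time: 0.72
eef_pos: [0.3451, 0.3013, 0.2311]
tool_rot: [-1.353, -2.835, 0.0]
wrist_force: [-0.1, 0.8, -0.0]
finger_gap: 0.0858
finger_force: 0.0
```

Call:
jog_arm:
  commands:
    - [1, -0.207, 0.013, 0, 0]
    - [1, -0.207, 0.013, 0, 0]
    - [1, -0.207, 0.013, 0, 0]
    - [1, -0.207, 0.013, 0, 0]
    - [1, -0.207, 0.013, 0, 0]

```text
time: 1.35
eef_pos: [0.4851, 0.1483, 0.2308]
tool_rot: [-1.36, -2.832, 0.002]
wrist_force: [-0.7, -0.8, 0.1]
finger_gap: 0.0852
finger_force: 0.0
```

Run:
```python
from h import *
np.set_printoptions(precision=4,suppress=True)
s=robot.get_state();p=robot.camera_params("wrist");print(s['eef_pos'],s['tool_rot'],s['joints'],p)
im=robot.read_camera("wrist")
cv2.imwrite("pics/w1.png",cv2.resize(im[:,:,::-1],(800,600),interpolation=cv2.INTER_CUBIC))
print(proj(p,[[.486,.148,.108],[.4355,-.0314,.09],[.553,.065,.048]]))
```

```text
[0.4851 0.1483 0.2308] [-1.3599 -2.8319  0.0021] [-0.7202  0.2354  0.4773  1.6396 -0.1106  1.2946  0.4515] {'fx': 306.6022941898565, 'fy': 306.6022941898565, 'cx': 256.4230597184935, 'cy': 186.96443231648303, 'rvec': array([-2.706 , -0.9516, -0.1361]), 'tvec': array([-0.4709, -0.2154,  0.325 ])}
[[402.1995 285.8658]
 [176.5769 433.7325]
 [402.3636 400.4826]]
```

View pics/w1.png

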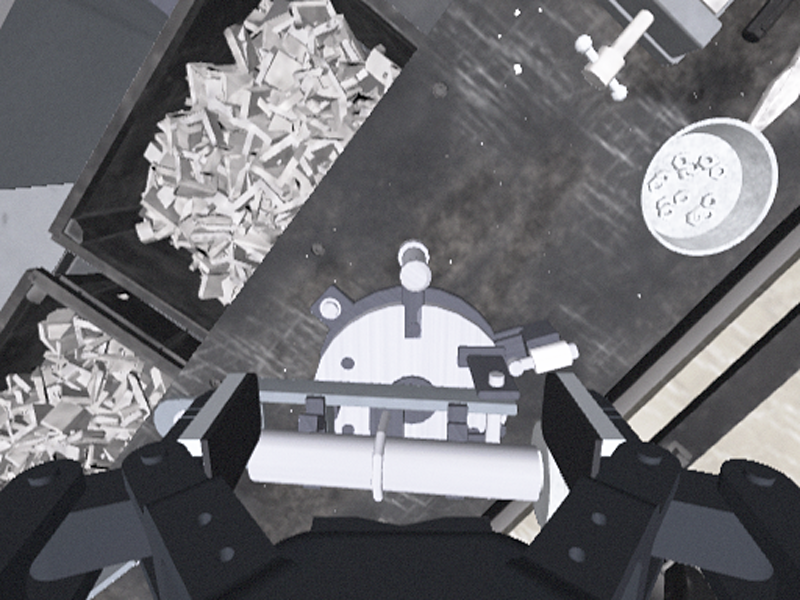

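The wrist view shows the grip head at about (414,275) and its stem foot at about (411,250). The spoke points down the picture to the disc centre.

Run:
```python
from h import *
np.set_printoptions(precision=4,suppress=True)
p=robot.camera_params("wrist")
M=R.from_rotvec(p['rvec']).as_matrix();print("cam",-M.T@p['tvec'])
for n,uv,z in [("head",(414,275),.108),("head2",(413,248),.108),("foot",(411,250),.054),("disc hole",(411,400),.048)]: print(n,back(p,uv,z))
print(proj(p,[[.486,.148,.054],[.486,.148,0]]))
```

```text
cam [0.4382 0.207  0.3723]
head [0.486  0.1595 0.108 ]
head2 [0.4757 0.1712 0.108 ]
foot [0.4831 0.162  0.054 ]
disc hole [0.5568 0.0722 0.048 ]
[[401.2339 268.3248]
 [401.2315 252.4529]]
```

Run:
```python
import cv2
im=cv2.imread("pics/top0.png")[190:415,280:620]
im=cv2.resize(im,(782,518),interpolation=cv2.INTER_CUBIC)  # x2.3
cv2.imwrite("pics/c1.png",im)
```

```text
(no output)
```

View pics/c1.png

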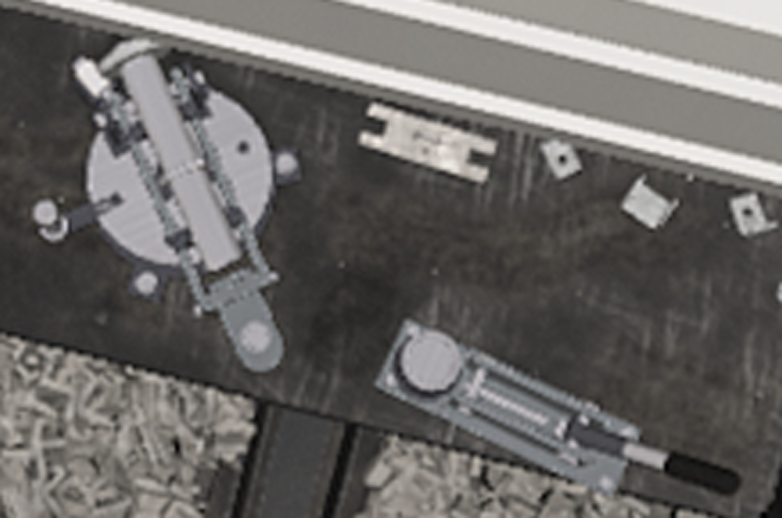

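Crop: grip head (45,212), bolt (256,337), disc centre (180,177), saddle (431,361), handle end (740,481) and U-bracket (649,203). I'll use the scene picture as a third opinion.

Run:
```python
from h import *
np.set_printoptions(precision=4,suppress=True)
p=robot.camera_params("top")
c=lambda u,v:(280+u/2.3,190+v/2.3)
for n,uv,z in [("disc",(180,177),.048),("bolt",(256,337),.09),("grip",(45,212),.108),("foot",(53,230),.05),("saddle",(431,361),.053),("jFL",(411,320),.008),("jFR",(378,386),.008),("tR",(613,490),.008),("tL",(640,430),.008),("handle end",(738,481),.13),("brk",(649,203),.02)]:
    print(n,back(p,c(*uv),z))
p=robot.camera_params("scene")
for n,uv,z in [("head",(358,259),.108),("saddle",(409,378),.053),("bolt",(370,318),.09)]: print("scene",n,back(p,uv,z))
s=robot.get_state();print(s['dq'],s['eef_pos'])
```

```text
disc [0.5552 0.0647 0.048 ]
bolt [ 0.4377 -0.0295  0.09  ]
grip [0.4886 0.1515 0.108 ]
foot [0.4869 0.152  0.05  ]
saddle [ 0.4591 -0.1663  0.053 ]
jFL [ 0.495  -0.1455  0.008 ]
jFR [ 0.4355 -0.1321  0.008 ]
tR [ 0.4013 -0.3343  0.008 ]
tL [ 0.4537 -0.3455  0.008 ]
handle end [ 0.417  -0.3991  0.13  ]
brk [ 0.6368 -0.3122  0.02  ]
scene head [0.4901 0.1514 0.108 ]
scene saddle [ 0.4601 -0.165   0.053 ]
scene bolt [ 0.4457 -0.0215  0.09  ]
[-0.0306 -0.0104 -0.035   0.0069 -0.006   0.0013 -0.0004] [0.484  0.1504 0.2308]
```

Call:
jog_arm:
  commands:
    - [1, 0.001, 0.005, 0.055, 0]
    - [1, 0.001, 0.005, 0.11, 0]
    - [1, 0.001, 0.005, 0.155, 0]
    - [1, 0.001, 0.005, 0.167, 0]
    - [1, 0.001, 0.005, 0.167, 0]

```text
time: 2.02
eef_pos: [0.4873, 0.1556, 0.0645]
tool_rot: [-1.35, -2.836, -0.0]
wrist_force: [0.6, 0.1, 0.2]
finger_gap: 0.0855
finger_force: 0.0
```

Call:
jog_arm:
  commands:
    - [0.1, 0, 0, 0, 0]
    - [0.1, 0, 0, 0, 0]
    - [0, 0, 0, 0, 0]
    - [0, 0, 0, 0, 0]
    - [0, 0, 0, 0, 0]

```text
time: 2.65
eef_pos: [0.4886, 0.1547, 0.0652]
tool_rot: [1.353, 2.834, 0.003]
wrist_force: [-0.8, 0.1, 5.8]
finger_gap: 0.0164
finger_force: 58.1
```

Call:
jog_arm:
  commands:
    - [0, -0.0004, -0.0138, 0, -0.126]
    - [0, -0.0025, -0.0276, 0, -0.251]
    - [0, -0.0063, -0.041, 0, -0.377]
    - [0, -0.0117, -0.0537, 0, -0.503]
    - [0, -0.0187, -0.0658, 0, -0.628]

```text
time: 3.28
eef_pos: [0.4522, 0.0987, 0.0653]
tool_rot: [0.406, 3.107, 0.005]
wrist_force: [8.7, 6.9, -7.5]
finger_gap: 0.0163
finger_force: 59.0
```

Call:
jog_arm:
  commands:
    - [0, 0, 0, 0, 0]
    - [0, 0, 0, 0, 0]

```text
time: 3.52
eef_pos: [0.4518, 0.0973, 0.0652]
tool_rot: [0.413, 3.107, 0.001]
wrist_force: [4.5, -1.1, -0.6]
finger_gap: 0.0165
finger_force: 59.2
```

Run:
```python
from h import *
im=robot.read_camera("top")
im=cv2.resize(im[:,:,::-1],(800,600),interpolation=cv2.INTER_CUBIC)[190:415,280:620]
cv2.imwrite("pics/c2.png",cv2.resize(im,(782,518),interpolation=cv2.INTER_CUBIC))
```

```text
(no output)
```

View pics/c2.png

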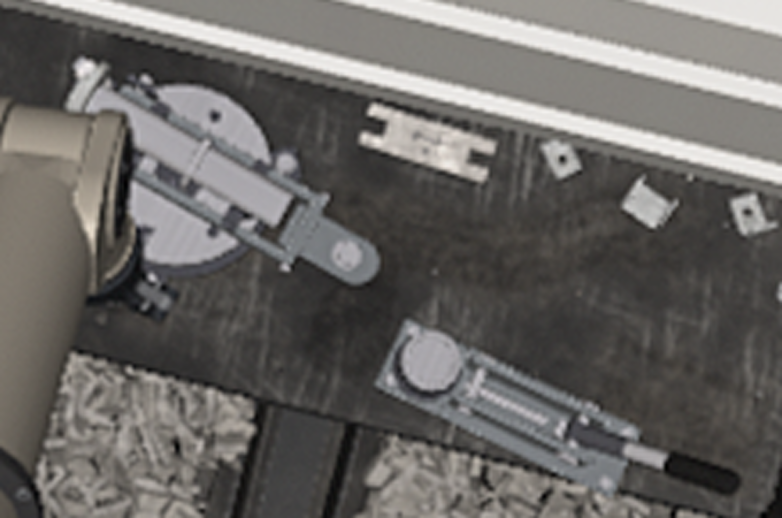

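The cradle now points clear of the jack with its bolt at (346,254), and the grip is still held. I'll go on in smaller steps and watch the force.

Call:
jog_arm:
  commands:
    - [0, 0, -0.0077, 0, -0.07]
    - [0, -0.0005, -0.0154, 0, -0.14]
    - [0, -0.0005, -0.0154, 0, -0.14]

```text
time: 3.95
eef_pos: [0.4487, 0.0807, 0.0652]
tool_rot: [0.194, 3.128, -0.003]
wrist_force: [6.2, -5.1, 0.2]
finger_gap: 0.0164
finger_force: 59.2
```

Call:
jog_arm:
  commands:
    - [0, -0.0001, -0.0055, 0, -0.05]
    - [0, -0.0001, -0.0055, 0, -0.05]
    - [0, -0.0001, -0.0055, 0, -0.05]

```text
time: 4.32
eef_pos: [0.4484, 0.077, 0.0652]
tool_rot: [0.116, 3.131, -0.0]
wrist_force: [6.7, -1.2, -1.8]
finger_gap: 0.0166
finger_force: 59.3
```

Call:
jog_arm:
  commands:
    - [1, 0, 0, 0, 0]
    - [1, 0, 0, 0, 0]
    - [1, 0, 0, -0.03, 0]
    - [1, 0, 0, -0.09, 0]
    - [1, 0, 0, -0.15, 0]

```text
time: 4.95
eef_pos: [0.443, 0.0779, 0.2153]
tool_rot: [-0.114, -3.137, 0.001]
wrist_force: [2.1, 1.5, -0.0]
finger_gap: 0.0852
finger_force: 0.0
```

Call:
jog_arm:
  commands:
    - [1, 0, -0.06, -0.03, 0]
    - [1, 0, -0.12, -0.03, 0]
    - [1, 0, -0.18, -0.03, 0]
    - [1, 0, -0.24, -0.03, 0]
    - [1, 0, -0.24, -0.03, 0]

```text
time: 5.58
eef_pos: [0.4246, -0.1673, 0.2443]
tool_rot: [-0.132, -3.138, 0.004]
wrist_force: [0.1, 0.1, 0.2]
finger_gap: 0.0854
finger_force: 0.0
```

Run:
```python
from h import *
np.set_printoptions(precision=4,suppress=True)
im=robot.read_camera("top")
im=cv2.resize(im[:,:,::-1],(800,600),interpolation=cv2.INTER_CUBIC)[190:415,280:620]
cv2.imwrite("pics/c3.png",cv2.resize(im,(782,518),interpolation=cv2.INTER_CUBIC))
s=robot.get_state();print(s['eef_pos'],s['tool_rot'],s['joints'])
```

```text
[ 0.4256 -0.1635  0.244 ] [-0.1236 -3.138  -0.0004] [-0.176   0.1137  0.5609  1.7439 -0.0624  1.303   1.8907]
```

View pics/c3.png

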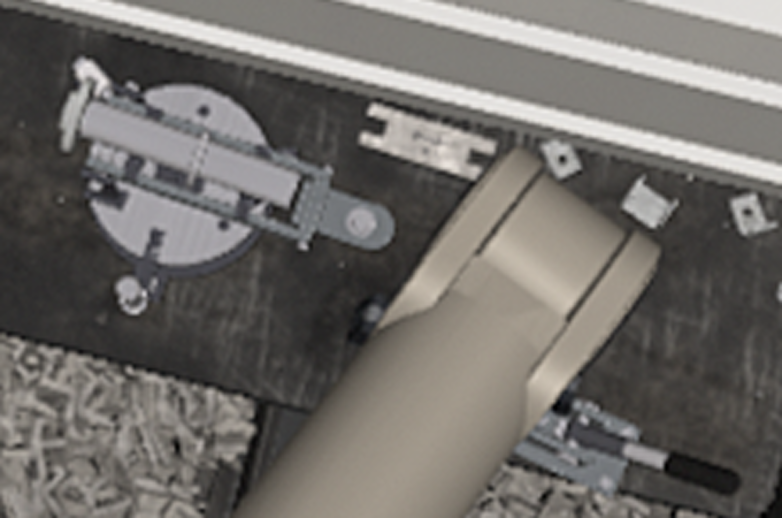

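The bolt is now at (362,221) and the grip head at (129,288). The positioner is released and the arm covers the jack.

Run:
```python
from h import *
np.set_printoptions(precision=4,suppress=True)
p=robot.camera_params("top")
c=lambda u,v:(280+u/2.3,190+v/2.3)
D=np.array([.5555,.0655])
for n,uv,z in [("bolt0",(256,337),.09),("bolt1",(346,254),.09),("bolt2",(362,221),.09),("grip0",(45,212),.108),("grip2",(129,287),.108)]:
    q=back(p,c(*uv),z)[:2];d=q-D;print(n,q,np.hypot(*d),np.degrees(np.arctan2(d[1],d[0])))
```

```text
bolt0 [ 0.4377 -0.0295] 0.15133833241484654 -141.11021493329866
bolt1 [ 0.5182 -0.0809] 0.15108931062531533 -104.29523393186165
bolt2 [ 0.5468 -0.0867] 0.15244986330858223 -93.26716228391852
grip0 [0.4886 0.1515] 0.10896617010478145 127.87198761084711
grip2 [0.4482 0.0732] 0.10761473310115954 175.8878579823286
```

Call:
jog_arm:
  commands:
    - [1, -0.025, -0.084, 0.07, 0.93]
    - [1, -0.025, -0.084, 0.07, 0.93]
    - [1, -0.025, -0.084, 0.07, 0.93]
    - [1, -0.025, -0.084, 0.07, 0.93]
    - [1, -0.025, -0.084, 0.07, 0.93]

```text
time: 6.25
eef_pos: [0.4462, -0.2444, 0.1734]
tool_rot: [-1.512, -2.751, -0.002]
wrist_force: [-0.1, -0.1, -0.0]
finger_gap: 0.0855
finger_force: 0.0
```

Call:
jog_arm:
  commands:
    - [1, 0, 0, 0, 0.744]
    - [1, 0, 0, 0, 0.744]
    - [1, 0, 0, 0, 0.744]
    - [1, 0, 0, 0, 0.744]
    - [1, 0, 0, 0, 0.744]

```text
time: 6.88
eef_pos: [0.4463, -0.2446, 0.1736]
tool_rot: [-2.401, -2.023, -0.0]
wrist_force: [-0.3, -0.0, -0.2]
finger_gap: 0.085
finger_force: 0.0
```

Run:
```python
from h import *
np.set_printoptions(precision=4,suppress=True)
s=robot.get_state();p=robot.camera_params("wrist");print(s['eef_pos'],s['tool_rot'],s['joints'])
im=robot.read_camera("wrist")
cv2.imwrite("pics/w2.png",cv2.resize(im[:,:,::-1],(800,600),interpolation=cv2.INTER_CUBIC))
a=np.radians(-100.4);o=np.array([.4595,-.1655]);x=np.array([np.cos(a),np.sin(a)]);y=np.array([-x[1],x[0]])
J=lambda X,Y,Z:np.r_[o+X*x+Y*y,Z]
print(proj(p,[J(0,0,.053),J(178,31,8)*0+J(.178,.031,.008),J(.178,-.031,.008),J(.146,.02,.052),J(.146,-.02,.052),J(.028,.02,.052),J(.028,-.02,.052),J(.216,0,.12)]))
print("target delta", tool(np.r_[.4442,-.2491,.028]-s['eef_pos']))
```

```text
[ 0.4463 -0.2446  0.1736] [-2.4008 -2.0229 -0.0004] [-0.2383  0.3645  0.9188  1.7373 -0.3102  1.1959  0.5945]
[[402.6512 136.5877]
 [442.6963 400.8594]
 [355.9592 399.8613]
 [432.449  389.4467]
 [366.6515 388.687 ]
 [439.0811 191.7059]
 [364.8664 190.7972]
 [397.4465 575.3016]]
target delta [-0.005  -0.0011  0.1455]
```

View pics/w2.png

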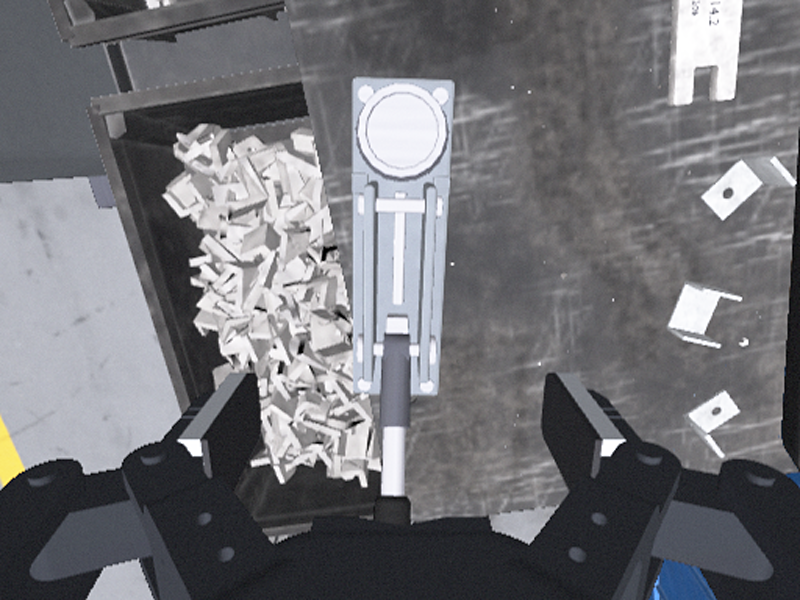

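The wrist view agrees with the top view to about 5 mm along the jack: saddle (402,128), tail edge about v=393, handle centred at about u=397. I'm descending to grip the side plates.

Call:
jog_arm:
  commands:
    - [1, -0.003, -0.001, 0.055, 0.01]
    - [1, -0.003, -0.001, 0.11, 0.01]
    - [1, -0.003, -0.001, 0.138, 0.01]
    - [1, -0.003, -0.001, 0.145, 0.01]
    - [1, -0.003, -0.001, 0.145, 0.01]

```text
time: 7.55
eef_pos: [0.4447, -0.2498, 0.0297]
tool_rot: [2.416, 2.007, 0.001]
wrist_force: [-0.9, -0.3, 0.1]
finger_gap: 0.0856
finger_force: 0.0
```

Call:
jog_arm:
  commands:
    - [0.3, 0, 0, 0, 0]
    - [0.3, 0, 0, 0, 0]
    - [0.2, 0, 0, 0, 0]
    - [0.2, 0, 0, 0, 0]
    - [0.2, 0, 0, 0, 0]

```text
time: 8.18
eef_pos: [0.4443, -0.25, 0.0304]
tool_rot: [2.417, 2.006, 0.001]
wrist_force: [-1.3, 0.5, 4.8]
finger_gap: 0.0392
finger_force: 64.5
```

Call:
jog_arm:
  commands:
    - [0.2, 0, 0, -0.005, 0]
    - [0.2, 0.012, 0.01, -0.005, -0.02]
    - [0.2, 0.03, 0.026, -0.005, -0.05]
    - [0.2, 0.05, 0.043, -0.005, -0.08]
    - [0.2, 0.07, 0.06, -0.005, -0.113]

```text
time: 8.8
eef_pos: [0.5183, -0.1895, 0.0339]
tool_rot: [-2.295, -2.144, -0.001]
wrist_force: [-0.3, -0.8, -8.3]
finger_gap: 0.0384
finger_force: 63.0
```

Call:
jog_arm:
  commands:
    - [0.2, 0, 0, 0, 0]
    - [0.2, 0, 0, 0, 0]

```text
time: 9.05
eef_pos: [0.5162, -0.1918, 0.034]
tool_rot: [-2.299, -2.141, 0.002]
wrist_force: [-0.8, -0.7, -8.6]
finger_gap: 0.0386
finger_force: 62.9
```

Run:
```python
from h import *
np.set_printoptions(precision=4,suppress=True)
s=robot.get_state();print(s['eef_pos'],s['tool_rot'],s['wrist_force'],"delta",tool(np.r_[.5399,-.1726,.034]-s['eef_pos']))
```

```text
[ 0.5162 -0.1918  0.034 ] [-2.2989 -2.1407  0.002 ] [-0.7503 -0.7236 -8.6072] delta [ 0.0208  0.0223 -0.    ]
```

Call:
jog_arm:
  commands:
    - [0.2, 0.007, 0.011, 0, 0]
    - [0.2, 0.015, 0.022, 0, 0]
    - [0.2, 0.021, 0.022, 0, 0]
    - [0.2, 0.021, 0.022, 0, 0]
    - [0.2, 0.021, 0.022, 0, 0]

```text
time: 9.68
eef_pos: [0.539, -0.1732, 0.0342]
tool_rot: [-2.301, -2.138, 0.001]
wrist_force: [0.2, 0.5, -9.7]
finger_gap: 0.0387
finger_force: 63.0
```

Run:
```python
from h import *
np.set_printoptions(precision=4,suppress=True)
a=robot.read_camera("scene")[:,:,::-1];b=robot.read_camera("wrist")[:,:,::-1]
A=cv2.resize(a[140:290,190:330],(400,429),interpolation=cv2.INTER_CUBIC)
B=cv2.resize(b,(400,300),interpolation=cv2.INTER_AREA)
cv2.imwrite("pics/m1.png",np.hstack([A,np.vstack([B,np.zeros((129,400,3),np.uint8)])]))
s=robot.get_state();print(s['eef_pos'],s['tool_rot'],s['wrist_force'])
```

```text
[ 0.5391 -0.1734  0.0344] [ 2.302   2.1377 -0.0006] [-0.0602 -0.0433 -8.3266]
```

View pics/m1.png

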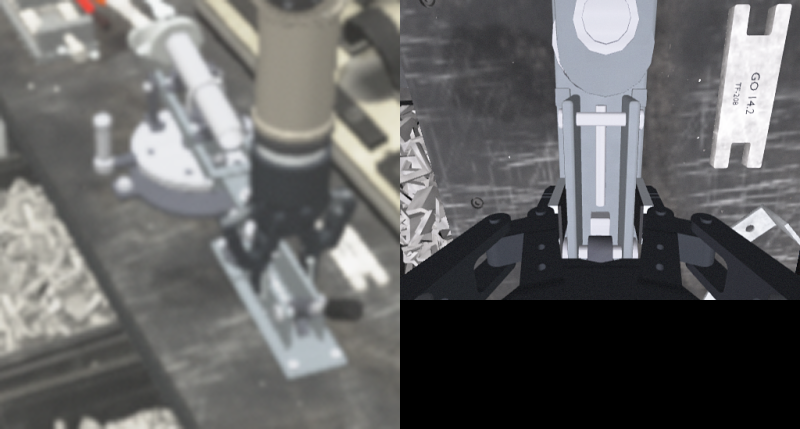

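The tongue and bolt (bolt about (606,15), tongue tip v≈90 in the right half) lie on the jack's axis (about u=602). I'll compare the lengthwise position in the wrist camera.

Run:
```python
from h import *
np.set_printoptions(precision=4,suppress=True)
p=robot.camera_params("wrist");s=robot.get_state()
b=lambda u,v,z:tool(back(p,(u-400,v),z,sc=400/512)-s['eef_pos'])
print("bolt",b(606,16,.090),"tip",b(603,91,.072))
print("plate front L/R (jack x=28, z .057)",b(565,102,.057),b(640,102,.057))
print("pred saddle tool x .0858")
print(proj(p,[s['eef_pos']+R.from_rotvec(s['tool_rot']).apply([.0858-.028,k,0])+[0,0,.057-s['eef_pos'][2]] for k in(-.02,.02)],400/512))
```

```text
bolt [ 0.0909  0.0008 -0.0556] tip [ 0.0662  0.0002 -0.0376]
plate front L/R (jack x=28, z .057) [ 0.0601 -0.0183 -0.0226] [ 0.0601  0.0185 -0.0226]
pred saddle tool x .0858
[[161.686  106.6552]
 [242.7742 106.7229]]
```

Call:
jog_arm:
  commands:
    - [0.2, 0.003, 0.0005, 0, 0]
    - [0.2, 0.003, 0.0005, 0.002, 0]
    - [0.2, 0.003, 0.0005, 0.004, 0]
    - [0.2, 0.003, 0.0005, 0.005, 0]
    - [0.2, 0.003, 0.0005, 0.005, 0]

```text
time: 10.4
eef_pos: [0.5403, -0.1697, 0.0304]
tool_rot: [-2.301, -2.139, -0.001]
wrist_force: [-3.7, 2.8, 5.4]
finger_gap: 0.0389
finger_force: 64.6
```

Call:
jog_arm:
  commands:
    - [0.8, 0, 0, 0, 0]
    - [0.8, 0, 0, 0, 0]
    - [0.8, 0, 0, -0.04, 0]
    - [0.8, 0, 0, -0.1, 0]
    - [0.8, 0, 0, -0.15, 0]

```text
time: 11.02
eef_pos: [0.5412, -0.1707, 0.1818]
tool_rot: [2.299, 2.136, 0.002]
wrist_force: [0.3, 0.1, -0.3]
finger_gap: 0.0681
finger_force: 0.0
```

Call:
jog_arm:
  commands:
    - [0.2, -0.05, 0, -0.02, 0]
    - [0.2, -0.1, 0, -0.02, 0]
    - [0.14, -0.122, 0, -0.02, 0]
    - [0.14, -0.122, 0, -0.02, 0]
    - [0.14, -0.122, 0, -0.02, 0]

```text
time: 11.65
eef_pos: [0.5323, -0.2899, 0.1991]
tool_rot: [-2.299, -2.141, -0.002]
wrist_force: [0.4, 0.5, 0.8]
finger_gap: 0.012
finger_force: 0.0
```

Run:
```python
from h import *
np.set_printoptions(precision=4,suppress=True)
s=robot.get_state();p=robot.camera_params("wrist");print(s['eef_pos'],s['tool_rot'],s['finger_gap'],s['joints'])
b=robot.read_camera("wrist")[:,:,::-1]
cv2.imwrite("pics/w3.png",cv2.resize(b,(800,600),interpolation=cv2.INTER_CUBIC))
```

```text
[ 0.5323 -0.2899  0.1991] [-2.2986 -2.1406 -0.0022] 0.01200187742492588 [-0.0651  0.5462  0.8411  1.4233 -0.4093  1.3526  0.7201]
```

View pics/w3.png

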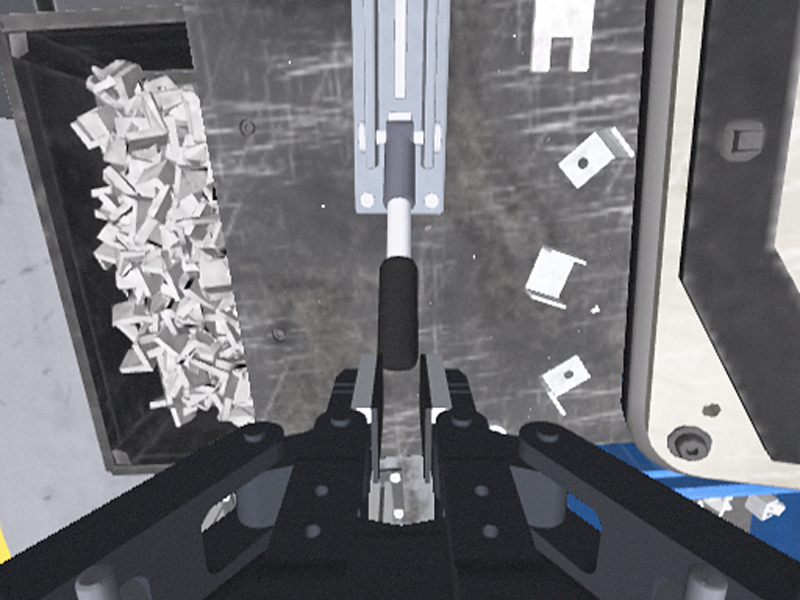

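The handle grip is centred at u≈399 between the fingertips (u≈401), its rubber running from v≈258 to the end at v≈368.

Run:
```python
from h import *
np.set_printoptions(precision=4,suppress=True)
p=robot.camera_params("wrist");s=robot.get_state()
for n,uv,z in[("end",(399,366),.130),("grip start",(399,258),.088),("plate end",(399,213),.008),("pin",(398,137),.052)]: print(n,tool(back(p,uv,z)-s['eef_pos']))
```

```text
end [-0.026  -0.0018  0.069 ]
grip start [ 0.0177 -0.002   0.1111]
plate end [ 0.032  -0.0023  0.1911]
pin [ 0.0807 -0.0027  0.1472]
```

Call:
jog_arm:
  commands:
    - [0.14, 0, -0.0015, 0.05, 0]
    - [0.14, 0, -0.0015, 0.065, 0]
    - [0.14, -0.004, -0.0015, 0.076, 0]
    - [0.14, -0.009, -0.0015, 0.086, 0]
    - [0.14, -0.014, -0.0015, 0.095, 0]

```text
time: 12.32
eef_pos: [0.5294, -0.3068, 0.1052]
tool_rot: [2.299, 2.137, 0.0]
wrist_force: [-1.5, 0.4, 3.3]
finger_gap: 0.0114
finger_force: 1.6
```

Call:
jog_arm:
  commands:
    - [0.14, -0.005, 0, 0.009, 0]
    - [0.14, -0.01, 0, 0.018, 0]
    - [0.14, -0.013, 0, 0.027, 0]
    - [0.14, -0.016, 0, 0.035, 0]
    - [0.14, -0.018, 0, 0.043, 0]

```text
time: 12.95
eef_pos: [0.5282, -0.3237, 0.0616]
tool_rot: [2.301, 2.138, 0.002]
wrist_force: [-1.1, 1.8, 5.6]
finger_gap: 0.0121
finger_force: 2.9
```

Call:
jog_arm:
  commands:
    - [0.14, -0.001, 0, 0.004, 0]
    - [0.14, -0.001, 0, 0.008, 0]
    - [0.14, -0.001, 0, 0.008, 0]

```text
time: 13.32
eef_pos: [0.528, -0.3249, 0.0539]
tool_rot: [2.3, 2.138, 0.001]
wrist_force: [-0.9, 1.4, 6.1]
finger_gap: 0.0121
finger_force: 3.3
```

Call:
jog_arm:
  commands:
    - [0.14, 0, 0, 0.002, 0]
    - [0.14, 0, 0, 0.004, 0]
    - [0.14, 0, 0, 0.004, 0]

```text
time: 13.7
eef_pos: [0.5284, -0.3252, 0.0528]
tool_rot: [2.299, 2.137, 0.003]
wrist_force: [-4.2, 4.1, 18.1]
finger_gap: 0.0119
finger_force: 9.2
```

Call:
jog_arm:
  commands:
    - [0.14, 0, 0, -0.0012, 0]
    - [0.14, 0, 0, -0.0012, 0]
    - [0.14, 0, 0, -0.0012, 0]

```text
time: 14.08
eef_pos: [0.5284, -0.3251, 0.0532]
tool_rot: [2.299, 2.137, 0.003]
wrist_force: [-3.1, 3.2, 14.0]
finger_gap: 0.012
finger_force: 7.5
```

Run:
```python
from h import *
np.set_printoptions(precision=4,suppress=True)
a=robot.read_camera("scene")[:,:,::-1];b=robot.read_camera("top")[:,:,::-1]
A=cv2.resize(a[130:290,190:323],(400,480),interpolation=cv2.INTER_CUBIC)
B=cv2.resize(b[122:266,179:299],(400,480),interpolation=cv2.INTER_CUBIC)
cv2.imwrite("pics/m2.png",np.hstack([A,B]))
s=robot.get_state();print(s['eef_pos'],s['wrist_force'],s['time'])
p=robot.camera_params("top")
print("expected bolt crop px level/rest:",[(proj(p,[.546,-.0875,z],1)[0]-[179,122])*10/3+[400,0] for z in(.11,.09)])
p=robot.camera_params("scene")
print("scene bolt level/rest:",[(proj(p,[.546,-.0875,z],1)[0]-[190,130])*3 for z in(.11,.09)])
```

```text
[ 0.5284 -0.325   0.0531] [-3.2244  2.8573 13.3729] 14.175
expected bolt crop px level/rest: [array([737.9096, 198.9588]), array([736.5271, 204.1954])]
scene bolt level/rest: [array([263.584 , 215.8346]), array([262.9156, 232.5539])]
```

View pics/m2.png

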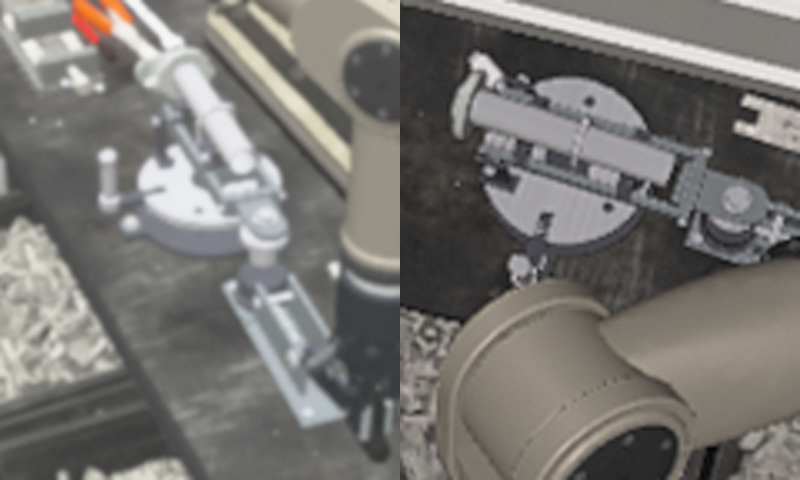

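The final picture shows the saddle raised squarely under the pad. The bolt is at (264,215) in the scene half and (738,199) in the top half, both matching the level height. The handle is on its stop with about 13 N.

```bash
python3 -c "
from cell import robot
print(robot.sign_off())"
```

```text
the job is handed in; nothing more can be done
None
```

I handed the job in at about 14 s: the positioner is turned into its detent, the jack stands under the lift pad with the cradle raised to level, and the arm is still holding the handle down on its stop with about 13 N.

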